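# Shut the medicine case and draw out its carrying handle

## Task

Get the medicine case ready for the ward round: first press both of its hinged covers down until their catches hold them shut by themselves. Then pinch the handle's grip bar so that the release button in its side is squeezed in, pull the handle straight up past its first stop to its second stop (all the way out), and finish holding it there: keep hold of the bar with the button squeezed in, and do not let go. Leave the stapler, the glue stick and the carton where they are.

Things in the scene. Friction and masses are not known exactly. Their poses are not given: they have to be found in the camera images.
- case: Grey plastic medicine case, too heavy to shift: 180 mm (its x) by 300 mm (its y), 150 mm high to the rims, 156 mm over the shut covers. Origin: centre of its underside, z up; turned by up to 0.35 rad. A spine 52 mm wide, 156 mm high, runs along its x through the middle (y = 0), an open bin with a white hinged cover on either side. The handle stands over the spine, its grip bar along x.
- left_cover (a joint): Opening angle (rad) of the white cover on the case's +y side: 0 shut, at most 1.0, starts 0.45 to 0.75. A plate 180 mm (x) by 133 mm, 6 mm thick, hinged along the spine's edge (axis along case x at y = 26, z = 150 mm), free edge outward. Open, it is in the way of fingers beside the grip bar. Let go before it has caught, it springs up to about 0.35; caught, it stays below 0.02.
- right_cover (a joint): The same for the mirror-image cover on the case's -y side (hinge at y = -26 mm).
- left_cover_press (a point): Point on the left cover's upper face, 85 mm from the hinge towards the free edge, midway along the hinge; it moves with the cover. With the cover shut it is at case (0, 111, 156) mm. Pressing here straight down takes up to about 10 N: the last 0.11 rad goes against a spring catch under the outer edge, then the cover meets the rim.
- right_cover_press (a point): The same on the right cover; with the cover shut at case (0, -111, 156) mm.
- handle (a joint): How far (m) the telescopic handle is drawn up: 0 pushed in (as it starts), first stop at 0.050, second stop at 0.100, the end of its travel. Locked (some 2 mm of play) unless the release button is held in. Drawing it takes about 3 N of friction plus its weight of about 0.25 kg. If the button is let out on the way, the lock drops in at the next stop.
- handle_grip (a point): Centre of the black grip bar: 130 mm long (case x), 24 mm thick (case y, the way to pinch it), 26 mm high. On the case's vertical centre line, 190 mm above the counter when pushed in, 290 mm when fully drawn. Tubes 12 mm thick (16 mm collars) under it at x = +50 and -50 mm; between them 84 mm are free along the bar, and 21 mm in height between bar and spine.
- release (a joint): Travel (m) of the release button in the grip bar: 0 out, 0.006 fully in; the handle is free above about 0.0045. The spring pushes back with 3 N at first and 6 N fully in.
- release_face (a point): Centre of the outer face of the release button, a grey paddle 36 mm (along the bar) by 18 mm high in the middle of the bar's +y side. It stands 7 mm proud of that side when out, 1 mm when in, and goes in towards case -y: pinching the bar's middle across its thickness squeezes it in (31 mm over bar and button before, 25 mm after).
- stapler: Bystander: desk stapler, 150 x 36 mm, 62 mm high, lying beside the case's +y side. Origin: centre of its underside.
- glue_stick: Bystander: yellow glue stick standing upright, 30 mm across, 92 mm high, beyond the case's +x side. Origin: centre of its underside.
- carton: Bystander: white medicine carton standing upright, 55 x 75 mm, 130 mm high, beside the case's -y side. Origin: centre of its underside.

How it is judged:
On the way, in this order (a step that is already met when the one before it is completed fails the run):
1. both covers are caught shut, not pressed, with the handle still pushed in (value of joint each of left_cover, right_cover below 0.03 rad and contact force between the fingers and case below 0.5 N and value of joint handle below 0.01 m), for 0.3 s.
2. the release button is squeezed in (value of joint each of left_cover, right_cover below 0.03 rad and value of joint release above 0.0045 m), for 0.1 s.
3. the handle is drawn to the second stop with the button in (all of step 2 and value of joint handle above 0.092 m), for 0.3 s.
At the end, for the whole second after the job is handed in: The fingers hold the grip bar (within 45 mm of its middle, contact force above 3 N) with the release button squeezed in (above 4.5 of 6 mm), so that only the hand carries the handle, drawn out to its second stop (100 mm, within 8 mm); both covers are shut (below 0.03 rad) (all of step 3 and contact force between the fingers and case above 3 N and distance between the grasp point and handle_grip below 0.045 m); the arm keeps its last pose, push and grip.
It fails at once if the stapler is knocked or moved (more than 30 mm) (distance of stapler from where it was at the start of the episode above 0.03 m).
It fails at once if the glue stick is knocked or moved (more than 30 mm) (distance of glue_stick from where it was at the start of the episode above 0.03 m).
It fails at once if the carton is knocked or moved (more than 30 mm) (distance of carton from where it was at the start of the episode above 0.03 m).
It also fails if it takes over 48 s, if anything falls off the work surface, if the arm or the gripper's body presses on something with over 40 N, if the wrist force passes 120 N, or if a joint passes its speed limit or range.

## Robot

A 6-joint arm with a two-finger parallel gripper is mounted at the origin on the work surface. World frame = base frame: x ahead of the robot, y to its left, z up, the work surface at z = 0. Lengths are in m, angles in rad, forces in N, time in s.
With the tool pointing down it reaches from about 0.375 to 0.975 m from the base axis. Payload 3.8 kg.
Tool frame: the origin (TCP) lies on the centre line of the jaws, within the pads' length; the fingertips stand 22 mm ahead of it and the grasp point (between the pads) lies 3 mm ahead of it; z points along the fingers, x is the direction in which the jaws open and shut, and the axes are right-handed (so a half turn about z gives the same grasp; the last joint's range is limited). The gripper opens to 85 mm and grips with 20 to 120 N. Pads are 22 mm wide; open, the fingers measure 114 mm over their backs; the gripper's body (76 mm by 85 mm) begins 54 mm behind the grasp point. The pads swing forward as they close: fully open they stand 13 mm farther back than shut.
Start: joints at [-1.164, 0.264, 1.604, -0, 1.274, -0.037], TCP at [0.29, -0.61, 0.253] pointing down, gripper open.
Joint ranges: [-2.63, 2.63], [-0.94, 2.18], [0.31, 2.57], [-1.31, 4.45], [0, 2.66], [-2.55, 2.55]. Speed limits (rad/s): [2.57, 2.57, 3.14, 3.14, 3.14, 3.14].

## Interface

Orientations are given as a rotation vector (axis times angle).
In Python, from workcell import bot, viewer gives the robot as it stands.
- The arm moves only by the tool move_arm, never from a script. Its argument "series" is text: rows parted by semicolons, each of 7 numbers parted by spaces: the turn, a rotation vector about the tool's x, y, z scaled (see below), then the shift along the tool's x, y, z scaled (see below), then the opening, from -1 (shut) to 1 (fully open). A call has exactly 8 rows; each row is the pose to reach, as a shift and turn from the pose commanded when the call began, along the tool's axes at that moment; what a row does not reach only later rows make up. The controller multiplies each number of a shift by 100 mm and each number of a turn by 120 degrees. A row lasts 1/10 s, in which the tool goes at most 50 mm and 8.59 degrees, less where a joint would pass 70% of its speed; a pose out of reach is approached as far as the arm can. A call with a number of a shift or a turn outside -1 to 1 is refused whole. A call with a gripper value outside its range is refused whole. The fingers move at their own pace and stop on an object; "squeeze" is the grip in N (left out, the last holds). Time passes only in rows, so rows that repeat a pose let the fingers close, or fill a call up. It gives the time, the measured TCP pose, the force and the opening at its end, in the units of the state.
- bot.read_state(): the state, without advancing time (a new reading comes with each control period).
- viewer.read_camera(name): name is "scene" or "top"; returns a dict with "pixels" (420x560x3 uint8, red, green, blue), "K" (3x3 intrinsics, pixels), "world_to_cam" (4x4, takes a point from world to camera coordinates). Camera axes: x right, y up, looking along -z (the intrinsics and any distortion apply to the point x, -y, -z); pixel columns grow to the right and rows downward; lengths in m; the calibration is good to about 2 mm. A picture is of the moment at which its call begins. There is no depth.
- bot.finish_job(): hands the job in, once; it reports no verdict.
The state is a dict: "time": time; "q": joint angles; "joint_vel": joint speeds; "joint_torque": joint torques, N m; "tool_pos": TCP position; "tcp_rot": TCP orientation; "wrist_force": force on the tool from outside, world axes, zero at the start; "torque": the same for the moment, N m; "width": opening from 0.0 (shut) to 1.0 (fully open).
Only numpy, scipy, OpenCV 4.12 (cv2) and the standard library are available. Lean on these libraries where they do the work, as an engineer would, in place of code of your own. Each camera call takes 0.05 s, during which the arm holds its last target.

## Working session

There is one attempt and no reset: what is moved stays moved. The work goes in short steps, Python scripts to look and compute and a tool call to move; the robot and the scene stay as the last step left them, time stands still between calls to the robot, and variables do not carry over. Pictures are saved under pics/ and viewed, and the job is handed in when it is done.

Besides the shell and the picture viewer there is one more tool, called after "Call:" as name(argument=value, ...), one argument or row to a line, values as JSON. move_arm: Moves the arm, as the interface text tells. Its arguments: {"type":"object","properties":{"series":{"type":"string"},"squeeze":{"type":"number"}},"required":["series"]}

```bash
mkdir -p pics; ls; cat > h.py <<'E'
import numpy as np, cv2
from workcell import bot, viewer
def snap(tag):
    out={}
    for n in("scene","top"):
        c=viewer.read_camera(n); out[n]=c
        cv2.imwrite(f"pics/{tag}_{n}.png",c["pixels"][:,:,::-1])
        np.savez(f"pics/{tag}_{n}.npz",**{k:np.asarray(c[k]) for k in("pixels","K","world_to_cam")})
    return out
def load(tag,n): return dict(np.load(f"pics/{tag}_{n}.npz"))
def ray(c,u,v):
    K=c["K"];d=np.array([(u-K[0,2])/K[0,0],-(v-K[1,2])/K[1,1],-1.0])
    R=c["world_to_cam"][:3,:3];t=c["world_to_cam"][:3,3]
    return -R.T@t,R.T@d
def onz(c,u,v,z):
    o,d=ray(c,u,v);return o+d*(z-o[2])/d[2]
def proj(c,p):
    q=c["world_to_cam"][:3,:3]@np.asarray(p)+c["world_to_cam"][:3,3];K=c["K"]
    return np.array([K[0,0]*q[0]/-q[2]+K[0,2],K[1,1]*-q[1]/-q[2]+K[1,2]])
E
python3 - <<'E'
from h import *
s=bot.read_state();print({k:np.round(v,3) for k,v in s.items()})
o=snap("a")
for n in o: print(n,o[n].keys(),o[n]["K"],np.round(ray(o[n],280,210),3))
E
```

```text
pics
{'time': np.float64(0.0), 'q': array([-1.164,  0.265,  1.605,  0.   ,  1.274, -0.037]), 'joint_vel': array([-0.   ,  0.   , -0.   , -0.   , -0.002,  0.003]), 'joint_torque': array([-2.0000e-03, -5.1511e+01, -3.6732e+01, -0.0000e+00,  1.3000e-02,
        0.0000e+00]), 'tool_pos': array([ 0.29 , -0.609,  0.252]), 'tcp_rot': array([-2.655,  1.677,  0.003]), 'wrist_force': array([0.638, 0.317, 0.159]), 'torque': array([0.015, 0.038, 0.021]), 'width': np.float64(1.001)}
scene dict_keys(['pixels', 'K', 'world_to_cam']) [[450.00461938   0.         282.92607682]
 [  0.         450.00461938 203.4864587 ]
 [  0.           0.           1.        ]] [[ 1.13  -0.559  0.641]
 [-0.557  0.631 -0.54 ]]
top dict_keys(['pixels', 'K', 'world_to_cam']) [[475.51971715   0.         273.40618958]
 [  0.         475.51971715 215.07525893]
 [  0.           0.           1.        ]] [[ 0.384  0.024  1.314]
 [ 0.179 -0.014 -0.984]]
```

View pics/a_scene.png

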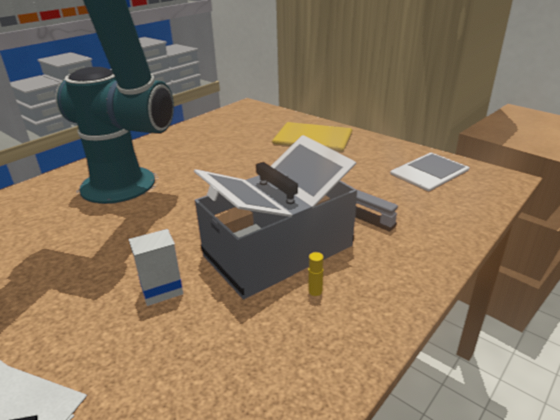

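View pics/a_top.png

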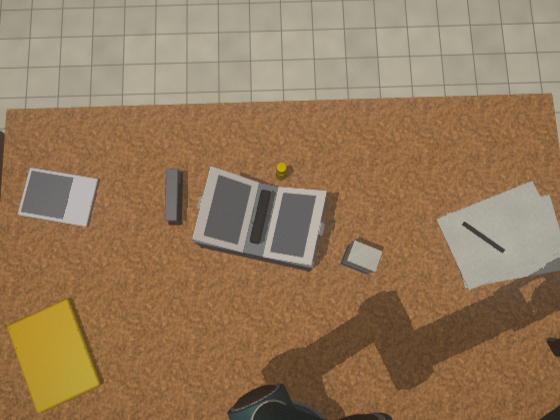

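The scene view shows the case at about (278,225) with both covers open, the carton at (157,268), the glue stick at (316,275) and the stapler at (377,208). In the top view the grip bar is at (261,216), the stapler at (174,196), the glue stick at (282,170) and the carton at (363,256). I'll zoom in next.

```bash
python3 - <<'E'
from h import *
c=load("a","top");p=c["pixels"][:,:,::-1]
cv2.imwrite("pics/a_crop.png",cv2.resize(p[150:290,160:350],None,fx=4,fy=4,interpolation=cv2.INTER_CUBIC))
g=p.max(axis=2).astype(int)
roi=np.zeros_like(g,bool);roi[180:255,235:285]=1
for th in(40,50,60):
    m=((g<th)&roi).astype(np.uint8)
    cs,_=cv2.findContours(m,0,1)
    k=max(cs,key=cv2.contourArea);r=cv2.minAreaRect(k);print(th,cv2.contourArea(k),r)
    b=cv2.boxPoints(r);w=np.array([onz(c,*q,0.203) for q in b]);print(np.round(w,4).tolist(),np.round(w.mean(0),4), [np.linalg.norm(w[i]-w[i-1]).round(4) for i in range(2)])
E
```

```text
Traceback (most recent call last):
ValueError: max() iterable argument is empty
```

View pics/a_crop.png

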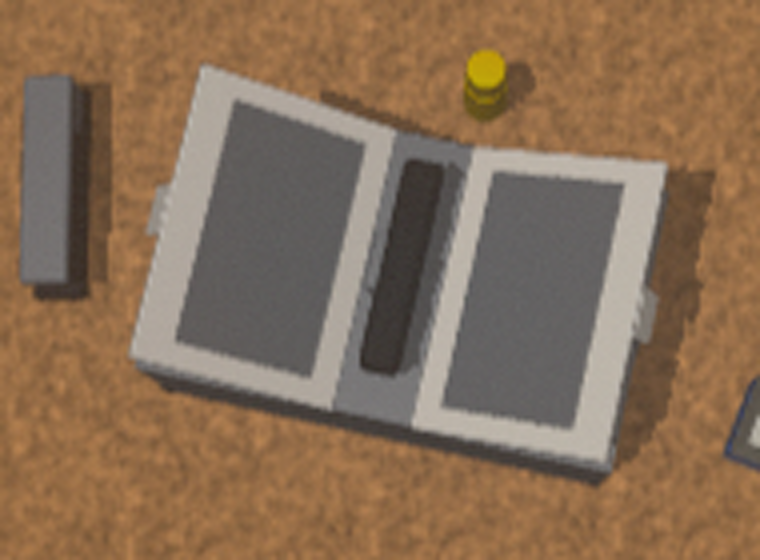

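```bash
python3 - <<'E'
from h import *
c=load("a","top");p=c["pixels"][:,:,::-1]
g=p.max(axis=2).astype(int)
print(g[216,250:275])
roi=np.zeros_like(g,bool);roi[185:248,245:275]=1
for th in(68,75,82):
    m=((g<th)&roi).astype(np.uint8)
    cs,_=cv2.findContours(m,0,1)
    if not cs: continue
    k=max(cs,key=cv2.contourArea);r=cv2.minAreaRect(k);print(th,cv2.contourArea(k),r)
    b=cv2.boxPoints(r);w=np.array([onz(c,*q,0.203) for q in b]);print(np.round(w,4).tolist(),np.round(w.mean(0),4), [np.linalg.norm(w[i]-w[i-1]).round(4) for i in range(2)])
# crop hand points
def cp(x,y,z): 
    w=onz(c,160+(x+.5)/4-.5,150+(y+.5)/4-.5,z);return w
q=[cp(x,y,.203) for x,y in((405,160),(444,165),(398,374),(360,370))]
print("hand bar",np.round(q,4).tolist(),np.mean(q,0).round(4))
for nm,pt,z in(("glue",(487,68),.092),("stap1",(25,76),.062),("stap2",(72,76),.062),("stap3",(66,284),.062),("stap4",(22,281),.062)):print(nm,cp(*pt,z).round(3))
for uv in((344,243),(383,250),(375,271),(343,264)):print("carton top",onz(c,*uv,.13).round(3))
E
```

```text
[172 120 105 116 111  62  59  61  59  61  62  59  56  61  60  58  83  80
  83  84  89 127 186 188 188]
68 491.0 ((260.0890197753906, 216.40411376953125), (10.485025405883789, 53.528812408447266), 13.13402271270752)
[[0.5137, 0.0835, 0.203], [0.6382, 0.052, 0.203], [0.6317, 0.0277, 0.203], [0.5074, 0.0597, 0.203]] [0.5727 0.0557 0.203 ] [np.float64(0.0247), np.float64(0.1285)]
75 507.0 ((260.122314453125, 216.38626098632812), (10.793516159057617, 53.596988677978516), 13.392496109008789)
[[0.5139, 0.0841, 0.203], [0.6384, 0.0519, 0.203], [0.6316, 0.027, 0.203], [0.5073, 0.0595, 0.203]] [0.5728 0.0556 0.203 ] [np.float64(0.0254), np.float64(0.1286)]
82 554.5 ((261.32354736328125, 216.7058868408203), (13.581995010375977, 54.085445404052734), 14.03624439239502)
[[0.5137, 0.0852, 0.203], [0.639, 0.0514, 0.203], [0.63, 0.0201, 0.203], [0.505, 0.0545, 0.203]] [0.5719 0.0528 0.203 ] [np.float64(0.032), np.float64(0.1298)]
hand bar [[0.6371, 0.0524, 0.203], [0.6333, 0.0292, 0.203], [0.5086, 0.0596, 0.203], [0.5116, 0.0819, 0.203]] [0.5727 0.0558 0.203 ]
glue [ 0.723 -0.001  0.092]
stap1 [0.735 0.313 0.062]
stap2 [0.734 0.281 0.062]
stap3 [0.591 0.284 0.062]
stap4 [0.594 0.314 0.062]
carton top [ 0.511 -0.15   0.13 ]
carton top [ 0.491 -0.246  0.13 ]
carton top [ 0.439 -0.223  0.13 ]
carton top [ 0.459 -0.145  0.13 ]
```

```bash
cat >> h.py <<'E'
from scipy.spatial.transform import Rotation as Ro
def setcase(cx=0.5727,cy=0.0556,yaw=-0.2465):
    ex=np.array([np.cos(yaw),np.sin(yaw),0]);ey=np.array([-np.sin(yaw),np.cos(yaw),0])
    return np.array([cx,cy,0]),ex,ey
def W(p):
    c,ex,ey=setcase();return c+ex*p[0]+ey*p[1]+np.array([0,0,p[2]])
E
python3 - <<'E'
from h import *
s=bot.read_state();R=Ro.from_rotvec(s["tcp_rot"]).as_matrix();print(R.round(3))
c,ex,ey=setcase()
for sg in(1,-1):
    x=sg*ey;z=np.array([0,0,-1.]);T=np.c_[x,np.cross(z,x),z]
    print(sg,np.degrees(Ro.from_matrix(R.T@T).as_rotvec()).round(2), "q1 at case",np.arctan2(.05,.57))
sc=load("a","scene");tp=load("a","top")
for p in((0,0,.203),(65,0,.203*1000),(0,111,156),(0,-111,156)): pass
for nm,p in dict(bar=(0,0,.203),bar1=(.065,0,.203),bar2=(-.065,0,.203),c1=(.09,.15,.15),c2=(.09,-.15,.15),c3=(-.09,-.15,.15),c4=(.09,-.15,0),s1=(.09,.026,.156),s2=(.09,-.026,.156)).items(): print(nm,proj(sc,W(p)).round(1),proj(tp,W(p)).round(1))
print(W((0,-.111,0)),W((0,.111,0)))
im=sc["pixels"][:,:,::-1].copy()
cv2.imwrite("pics/a_sc.png",cv2.resize(im[120:300,180:380],None,fx=4,fy=4,interpolation=cv2.INTER_CUBIC)[:600])
E
```

```text
[[ 0.429 -0.903 -0.001]
 [-0.903 -0.429  0.002]
 [-0.002 -0.    -1.   ]]
1 [-1.5000e-01  5.0000e-02 -1.4045e+02] q1 at case 0.08749534080239132
-1 [ 0.04  0.12 39.55] q1 at case 0.08749534080239132
bar [273.3 172.1] [260.2 216.2]
bar1 [292.  184.2] [266.2 190. ]
bar2 [256.4 161. ] [254.1 242.8]
c1 [354.7 189.2] [210.8 172.7]
c2 [234.9 239.2] [327.4 197.8]
c3 [191.7 198.9] [312.8 268.5]
c4 [240.6 299.2] [321.7 208.7]
s1 [309.9 205.4] [258.6 182.4]
s2 [289.2 214. ] [278.9 186.8]
[ 0.54561475 -0.05204474  0.        ] [0.59978525 0.16324474 0.        ]
```

View pics/a_sc.png

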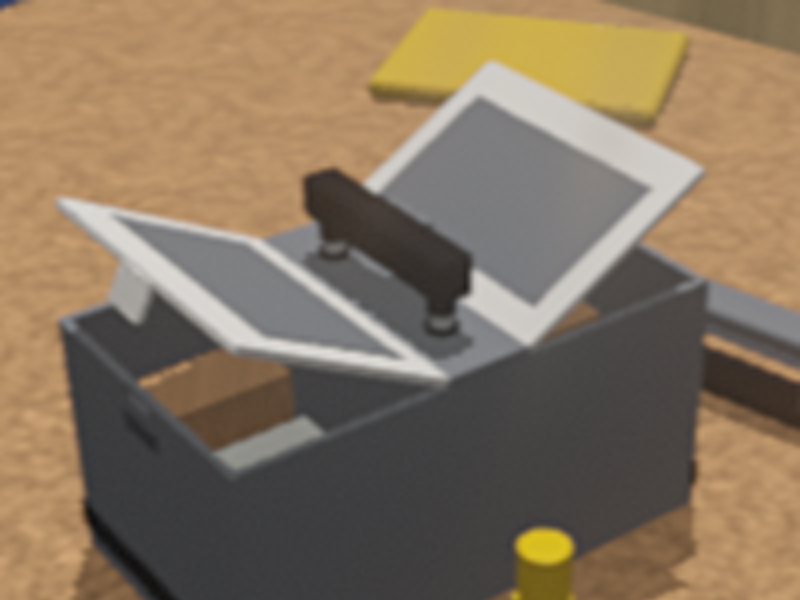

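```bash
python3 - <<'E'
from h import *
for n,roi in(("scene",(160,205,250,302)),("top",(185,248,245,275))):
    c=load("a",n);g=c["pixels"].max(2).astype(int)
    m=np.zeros(g.shape,np.uint8);a,b,x,y=roi
    for th in ((60,70) if n=="scene" else (68,75)):
        m[:]=0;m[a:b,x:y]=g[a:b,x:y]<th
        cs,_=cv2.findContours(m,0,1);k=max(cs,key=cv2.contourArea)
        P=np.array([proj(c,W((i*.065,j*.012,.19+l*.013))) for i in(-1,1) for j in(-1,1) for l in(-1,1)])
        r1=cv2.minAreaRect(k);r2=cv2.minAreaRect(P.astype(np.float32))
        print(n,th,cv2.boundingRect(k),P.min(0).round(1),P.max(0).round(1));print(r1,r2)
E
```

```text
scene 60 (272, 180, 25, 19) [251.7 159.5] [296.8 197.4]
((286.2500305175781, 185.25001525878906), (24.748737335205078, 15.55634880065918), 45.0) ((274.531982421875, 177.76458740234375), (54.80010223388672, 17.739957809448242), 34.78083419799805)
scene 70 (257, 163, 41, 36) [251.7 159.5] [296.8 197.4]
((275.6922912597656, 179.96153259277344), (47.70421600341797, 17.47305679321289), 33.690067291259766) ((274.531982421875, 177.76458740234375), (54.80010223388672, 17.739957809448242), 34.78083419799805)
top 68 (250, 190, 21, 54) [249.1 189. ] [271.2 245.1]
((260.0890197753906, 216.40411376953125), (10.485025405883789, 53.528812408447266), 13.13402271270752) ((260.276611328125, 216.989501953125), (10.838093757629395, 55.3517951965332), 12.821157455444336)
top 75 (250, 190, 21, 54) [249.1 189. ] [271.2 245.1]
((260.122314453125, 216.38626098632812), (10.793516159057617, 53.596988677978516), 13.392496109008789) ((260.276611328125, 216.989501953125), (10.838093757629395, 55.3517951965332), 12.821157455444336)
```

Call:
move_arm(
  series="0 0 0 -0.1 -0.1 -0.15 -1;0 0 0 -0.25 -0.25 -0.3 -1;0 0 0 -0.4 -0.4 -0.5 -1;0 0 0 -0.55 -0.55 -0.5 -1;0 0 0 -0.7 -0.7 -0.5 -1;0 0 0 -0.8 -0.85 -0.5 -1;0 0 0 -0.85 -1 -0.5 -1;0 0 0 -0.85 -1 -0.5 -1",
  squeeze=30,
)

```text
time: 0.9
tool_pos: [0.3451, -0.4882, 0.303]
tcp_rot: [-2.657, 1.675, 0.0]
wrist_force: [-1.8, 0.2, -1.3]
width: 0.004
```

Call:
move_arm(
  series="0 0 0 -0.15 -0.15 0 -1;0 0 0 -0.3 -0.3 0 -1;0 0 0 -0.45 -0.45 0 -1;0 0 0 -0.6 -0.6 0 -1;0 0 0 -0.7 -0.75 0 -1;0 0 0 -0.8 -0.9 0 -1;0 0 0 -0.85 -1 0 -1;0 0 0 -0.85 -1 0 -1",
)

```text
time: 1.7
tool_pos: [0.3982, -0.3688, 0.3033]
tcp_rot: [-2.657, 1.675, -0.0]
wrist_force: [0.1, 0.0, -0.2]
width: 0.002
```

Call:
move_arm(
  series="0 0 0 -0.15 -0.15 0 -1;0 0 0 -0.3 -0.3 0 -1;0 0 0 -0.45 -0.45 0 -1;0 0 0 -0.6 -0.6 0 -1;0 0 0 -0.7 -0.75 0 -1;0 0 0 -0.8 -0.9 0 -1;0 0 0 -0.85 -1 0 -1;0 0 0 -0.85 -1 0 -1",
)

```text
time: 2.5
tool_pos: [0.4518, -0.2501, 0.3032]
tcp_rot: [2.657, -1.676, 0.0]
wrist_force: [0.3, -0.5, -0.2]
width: -0.002
```

Call:
move_arm(
  series="0 0 0.06 -0.15 -0.15 0 -1;0 0 0.12 -0.3 -0.3 0 -1;0 0 0.18 -0.45 -0.45 0 -1;0 0 0.24 -0.6 -0.6 0 -1;0 0 0.30 -0.7 -0.75 0 -1;0 0 0.33 -0.8 -0.9 0 -1;0 0 0.33 -0.85 -1 0 -1;0 0 0.33 -0.85 -1 0 -1",
)

```text
time: 3.3
tool_pos: [0.5056, -0.1307, 0.3032]
tcp_rot: [1.934, -2.476, 0.0]
wrist_force: [0.1, 0.3, 0.7]
width: 0.002
```

```bash
sed -i 's/cx=0.5727,cy=0.0556/cx=0.574,cy=0.057/' h.py; cat >> h.py <<'E'
def rel(p,extra=0):
    s=bot.read_state();R=Ro.from_rotvec(s["tcp_rot"]).as_matrix()
    _,ex,ey=setcase();z=np.array([0,0,-1.]);x=-ey;T=np.c_[x,np.cross(z,x),z]
    print("t",s["time"],"pos",s["tool_pos"].round(4),"w",round(float(s["width"]),3),"F",np.round(s["wrist_force"],1),"q6",s["q"].round(2)[[0,5]])
    print("shift units",((R.T@(np.asarray(p)-s["tool_pos"]))/.1).round(3),"turn units",(np.degrees(Ro.from_matrix(R.T@T).as_rotvec())/120).round(4))
E
python3 -c "
from h import *
p=W((0,-.111,.30));print(p);rel(p)"
```

```text
[ 0.54691475 -0.05064474  0.3       ]
t 3.3 pos [ 0.5056 -0.1307  0.3032] w 0.002 F [0.1 0.3 0.7] q6 [-0.3   1.52]
shift units [-0.877 -0.207  0.031] turn units [ 0.0001 -0.0001  0.0009]
```

Call:
move_arm(
  series="0 0 0 -0.15 -0.05 0 -1;0 0 0 -0.3 -0.1 0 -1;0 0 0 -0.5 -0.15 0 -1;0 0 0 -0.7 -0.2 0 -1;0 0 0 -0.85 -0.21 0 -1;0 0 0 -0.88 -0.21 0.1 -1;0 0 0 -0.88 -0.21 0.2 -1;0 0 0 -0.88 -0.21 0.3 -1",
)

```text
time: 4.1
tool_pos: [0.5463, -0.0509, 0.2718]
tcp_rot: [1.93, -2.477, -0.001]
wrist_force: [0.2, -0.0, -0.3]
width: -0.001
```

Call:
move_arm(
  series="0 0 0 0 0 0.1 -1;0 0 0 0 0 0.2 -1;0 0 0 0 0 0.3 -1;0 0 0 0 0 0.4 -1;0 0 0 0 0 0.5 -1;0 0 0 0 0 0.6 -1;0 0 0 0 0 0.7 -1;0 0 0 0 0 0.75 -1",
)

```text
time: 4.9
tool_pos: [0.5466, -0.0506, 0.197]
tcp_rot: [1.93, -2.478, -0.001]
wrist_force: [-0.0, -0.4, 0.7]
width: -0.002
```

```bash
python3 -c "
from h import *
rel(W((0,-.111,.178)));snap('b')"
```

```text
t 4.9 pos [ 0.5466 -0.0506  0.197 ] w -0.002 F [-0.  -0.4  0.7] q6 [-0.14  1.68]
shift units [-0.    -0.004  0.19 ] turn units [ 0.0006 -0.0001 -0.0004]
```

View pics/b_scene.png

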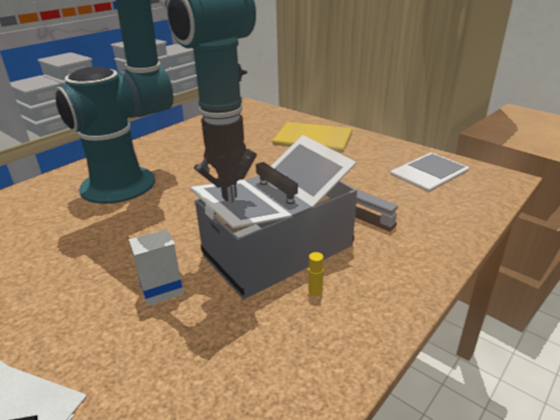

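The closed fingertips at (228,192) are on the right cover, which is partly pressed down. I'll continue downward slowly.

Call:
move_arm(
  series="0 0 0 0 0 0.04 -1;0 0 0 0 0 0.07 -1;0 0 0 0 0 0.1 -1;0 0 0 0 0 0.12 -1;0 0 0 0 0 0.14 -1;0 0 0 0 0 0.16 -1;0 0 0 0 0 0.18 -1;0 0 0 0 0 0.19 -1",
)

```text
time: 5.8
tool_pos: [0.5468, -0.0505, 0.1788]
tcp_rot: [-1.93, 2.479, 0.001]
wrist_force: [0.6, -0.9, -0.1]
width: -0.002
```

Call:
move_arm(
  series="0 0 0 0 0 0.01 -1;0 0 0 0 0 0.02 -1;0 0 0 0 0 0.02 -1;0 0 0 0 0 0.03 -1;0 0 0 0 0 0.03 -1;0 0 0 0 0 0.03 -1;0 0 0 0 0 0.03 -1;0 0 0 0 0 0.03 -1",
)

```text
time: 6.6
tool_pos: [0.547, -0.0506, 0.1778]
tcp_rot: [1.931, -2.478, -0.0]
wrist_force: [-5.7, 0.1, 10.2]
width: 0.003
```

Call:
move_arm(
  series="0 0 0 0 0 0.02 -1;0 0 0 0 0 0.02 -1;0 0 0 0 0 0.02 -1;0 0 0 0 0 -0.1 -1;0 0 0 0 0 -0.3 -1;0 0 0 0 0 -0.55 -1;0 0 0 0 0 -0.8 -1;0 0 0 0 0 -1 -1",
)

```text
time: 7.4
tool_pos: [0.5472, -0.0505, 0.2775]
tcp_rot: [-1.93, 2.478, -0.001]
wrist_force: [1.1, 0.4, 0.2]
width: 0.003
```

```bash
python3 -c "
from h import *
rel(W((0,.111,.31)));snap('c')"
```

```text
t 7.4 pos [ 0.5472 -0.0505  0.2775] w 0.003 F [1.1 0.4 0.2] q6 [-0.14  1.68]
shift units [-2.218  0.004 -0.324] turn units [-0.0003  0.0002 -0.0004]
```

View pics/c_scene.png

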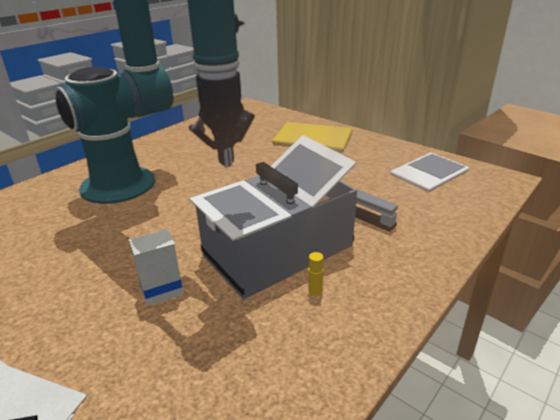

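The right cover stays shut after letting go: it lies flat, with its corner at (237,232). Next is the left cover.

Call:
move_arm(
  series="0 0 0 -0.1 0 -0.1 -1;0 0 0 -0.2 0 -0.2 -1;0 0 0 -0.35 0 -0.3 -1;0 0 0 -0.5 0 -0.32 -1;0 0 0 -0.65 0 -0.32 -1;0 0 0 -0.8 0 -0.32 -1;0 0 0 -0.9 0 -0.32 -1;0 0 0 -1 0 -0.32 -1",
)

```text
time: 8.3
tool_pos: [0.5714, 0.0475, 0.3076]
tcp_rot: [1.931, -2.477, -0.001]
wrist_force: [-0.4, -0.3, 0.2]
width: 0.003
```

Call:
move_arm(
  series="0 0 0 -0.15 0 0 -1;0 0 0 -0.35 0 0 -1;0 0 0 -0.6 0 0 -1;0 0 0 -0.8 0 0 -1;0 0 0 -1 0 0 -1;0 0 0 -1 0 0 -1;0 0 0 -1 0 0 -1;0 0 0 -1 0 0 -1",
)

```text
time: 9.1
tool_pos: [0.5959, 0.1428, 0.3082]
tcp_rot: [1.93, -2.478, 0.0]
wrist_force: [-1.0, -0.3, -0.2]
width: 0.004
```

Call:
move_arm(
  series="0 0 0 -0.1 0 0 -1;0 0 0 -0.22 0 0.1 -1;0 0 0 -0.22 0 0.2 -1;0 0 0 -0.22 0 0.35 -1;0 0 0 -0.22 0 0.5 -1;0 0 0 -0.22 0 0.65 -1;0 0 0 -0.22 0 0.8 -1;0 0 0 -0.22 0 0.9 -1",
)

```text
time: 9.9
tool_pos: [0.6006, 0.1643, 0.216]
tcp_rot: [1.929, -2.477, -0.002]
wrist_force: [0.2, 0.3, 1.1]
width: 0.001
```

```bash
python3 -c "
from h import *
rel(W((0,.111,.178)))"
```

```text
t 9.9 pos [0.6006 0.1643 0.216 ] w 0.001 F [0.2 0.3 1.1] q6 [0.23 2.05]
shift units [-0.005 -0.005  0.38 ] turn units [ 0.001  -0.0005 -0.0005]
```

Call:
move_arm(
  series="0 0 0 0 0 0.06 -1;0 0 0 0 0 0.12 -1;0 0 0 0 0 0.18 -1;0 0 0 0 0 0.23 -1;0 0 0 0 0 0.27 -1;0 0 0 0 0 0.31 -1;0 0 0 0 0 0.34 -1;0 0 0 0 0 0.37 -1",
)

```text
time: 10.7
tool_pos: [0.6019, 0.1653, 0.183]
tcp_rot: [-1.929, 2.477, -0.0]
wrist_force: [-1.6, 1.1, 3.8]
width: -0.001
```

Call:
move_arm(
  series="0 0 0 0 0 0.01 -1;0 0 0 0 0 0.02 -1;0 0 0 0 0 0.03 -1;0 0 0 0 0 0.04 -1;0 0 0 0 0 0.04 -1;0 0 0 0 0 0.05 -1;0 0 0 0 0 0.05 -1;0 0 0 0 0 0.05 -1",
)

```text
time: 11.5
tool_pos: [0.6013, 0.1646, 0.1779]
tcp_rot: [-1.93, 2.478, -0.0]
wrist_force: [-3.5, -0.4, 8.4]
width: -0.0
```

Call:
move_arm(
  series="0 0 0 0 0 0.01 -1;0 0 0 0 0 0.01 -1;0 0 0 0 0 0.01 -1;0 0 0 0 0 -0.1 -1;0 0 0 0 0 -0.3 -1;0 0 0 0 0 -0.55 -1;0 0 0 0 0 -0.8 -1;0 0 0 0 0 -1 -1",
)

```text
time: 12.3
tool_pos: [0.6017, 0.1646, 0.2779]
tcp_rot: [-1.93, 2.478, -0.001]
wrist_force: [1.5, 0.2, 0.6]
width: -0.002
```

```bash
python3 -c "
from h import *
rel(W((0,0.0005,.29)));snap('d')
for n in('scene','top'):
  c=load('d',n)
  for p in((.09,.159,.156),(-.09,.159,.156),(.09,-.159,.156),(-.09,-.159,.156),(.09,.159,.206)): print(n,p,proj(c,W(p)).round(1))
im=load('d','scene')['pixels'][:,:,::-1]
cv2.imwrite('pics/d_sc.png',cv2.resize(im[120:270,180:380],None,fx=4,fy=4,interpolation=cv2.INTER_CUBIC))
"
```

```text
t 12.3 pos [0.6017 0.1646 0.2779] w -0.002 F [1.5 0.2 0.6] q6 [0.23 2.05]
shift units [ 1.106  0.005 -0.122] turn units [-0.0006  0.0002 -0.0004]
scene (0.09, 0.159, 0.156) [358.8 185.5]
scene (-0.09, 0.159, 0.156) [307.3 156.7]
scene (0.09, -0.159, 0.156) [231.4 238.2]
scene (-0.09, -0.159, 0.156) [188.4 197.7]
scene (0.09, 0.159, 0.206) [360.4 164.9]
top (0.09, 0.159, 0.156) [206.5 170.9]
top (-0.09, 0.159, 0.156) [188.9 240.4]
top (0.09, -0.159, 0.156) [330.6 197.6]
top (-0.09, -0.159, 0.156) [316.  268.6]
top (0.09, 0.159, 0.206) [203.5 165.4]
```

View pics/d_sc.png

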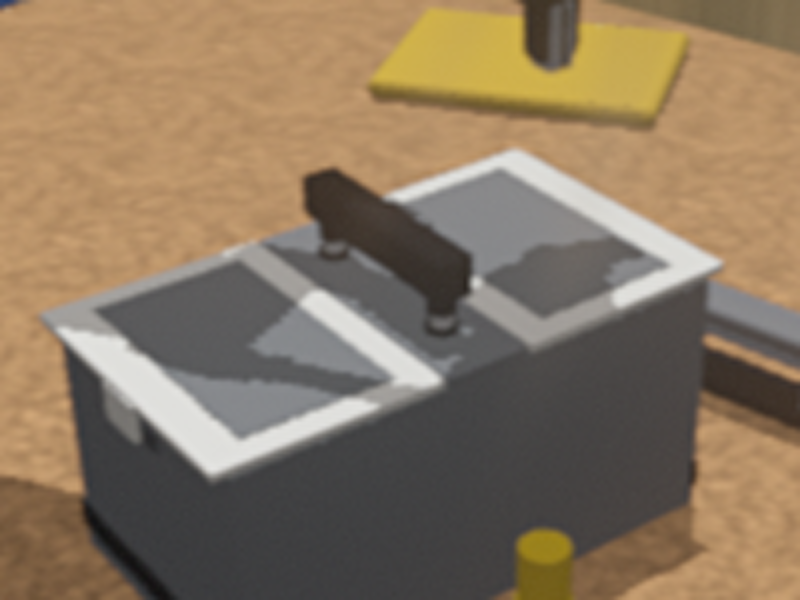

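View pics/d_top.png

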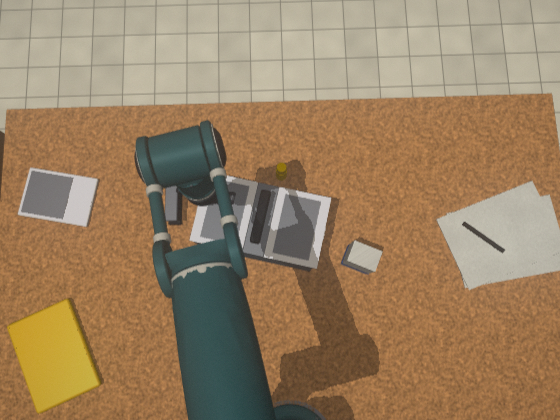

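Both covers are shut, and the left cover's far corner is at its predicted place. Next the hand opens and moves over the bar.

Call:
move_arm(
  series="0 0 0 0.15 0 -0.1 -1;0 0 0 0.3 0 -0.2 0;0 0 0 0.45 0 -0.2 1;0 0 0 0.6 0 -0.2 1;0 0 0 0.75 0 -0.2 1;0 0 0 0.9 0 -0.2 1;0 0 0 1 0 -0.2 1;0 0 0 1 0 -0.2 1",
)

```text
time: 13.2
tool_pos: [0.5765, 0.0661, 0.2961]
tcp_rot: [1.928, -2.48, -0.0]
wrist_force: [0.2, -0.3, 0.6]
width: 1.003
```

```bash
python3 -c "
from h import *
rel(W((0,0.0005,.193)))"
```

```text
t 13.2 pos [0.5765 0.0661 0.2961] w 1.003 F [ 0.2 -0.3  0.6] q6 [0.07 1.89]
shift units [8.900e-02 1.000e-03 1.031e+00] turn units [ 0.0001 -0.0001 -0.0013]
```

Call:
move_arm(
  series="0 0 0 0.09 0 0 1;0 0 0 0.09 0 0.1 1;0 0 0 0.09 0 0.25 1;0 0 0 0.09 0 0.4 1;0 0 0 0.09 0 0.5 1;0 0 0 0.09 0 0.6 1;0 0 0 0.09 0 0.68 1;0 0 0 0.09 0 0.7 1",
)

```text
time: 14.0
tool_pos: [0.574, 0.059, 0.2247]
tcp_rot: [1.929, -2.477, -0.002]
wrist_force: [0.4, 0.2, -0.3]
width: 0.997
```

```bash
python3 -c "
from h import *
rel(W((0,0.0005,.193)));snap('e')
im=load('e','scene')['pixels'][:,:,::-1]
cv2.imwrite('pics/e_sc.png',cv2.resize(im[100:250,180:380],None,fx=4,fy=4,interpolation=cv2.INTER_CUBIC))
"
```

```text
t 14.0 pos [0.574  0.059  0.2247] w 0.997 F [ 0.4  0.2 -0.3] q6 [0.06 1.88]
shift units [ 0.014 -0.005  0.317] turn units [ 0.001  -0.0003 -0.0004]
```

View pics/e_sc.png

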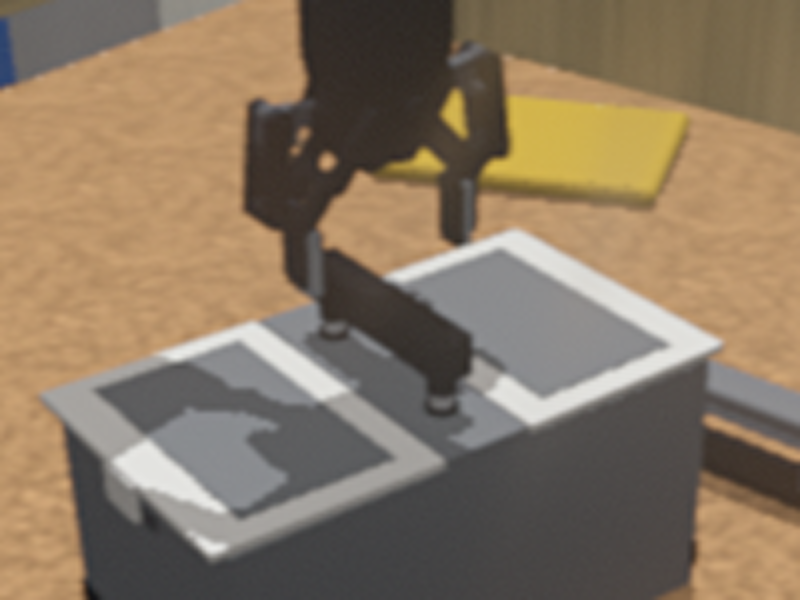

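The fingers straddle the bar, with pads at about (303,270) and (458,210) in the crop, and both covers are still shut. I'll lower the hand to the bar and then pinch.

Call:
move_arm(
  series="0 0 0 0.01 0 0.08 1;0 0 0 0.01 0 0.16 1;0 0 0 0.01 0 0.24 1;0 0 0 0.01 0 0.29 0.6;0 0 0 0.01 0 0.3 0.3;0 0 0 0.01 0 0.3 0.1;0 0 0 0.01 0 0.3 0;0 0 0 0.01 0 0.3 0",
  squeeze=40,
)

```text
time: 14.9
tool_pos: [0.5747, 0.058, 0.1968]
tcp_rot: [-1.93, 2.478, -0.001]
wrist_force: [0.3, -0.6, -0.1]
width: 0.497
```

Call:
move_arm(
  series="0 0 0 0 0 0 -0.2;0 0 0 0 0 0 -0.4;0 0 0 0 0 0 -0.6;0 0 0 0 0 0 -1;0 0 0 0 0 0 -1;0 0 0 0 0 0 -1;0 0 0 0 0 0 -1;0 0 0 0 0 0 -1",
)

```text
time: 15.7
tool_pos: [0.5747, 0.0577, 0.1973]
tcp_rot: [-1.93, 2.478, -0.001]
wrist_force: [-1.2, -2.3, 5.8]
width: 0.28
```

```bash
python3 -c "
from h import *
rel(W((0,0.0005,.193)));print(bot.read_state()['width']*85);snap('f')
im=load('f','scene')['pixels'][:,:,::-1]
cv2.imwrite('pics/f_sc.png',cv2.resize(im[100:250,180:380],None,fx=4,fy=4,interpolation=cv2.INTER_CUBIC))
"
```

```text
t 15.7 pos [0.5747 0.0577 0.1973] w 0.28 F [-1.2 -2.3  5.8] q6 [0.06 1.88]
shift units [0.004 0.005 0.043] turn units [-0.0005 -0.     -0.0005]
23.82501137745782
```

View pics/f_sc.png

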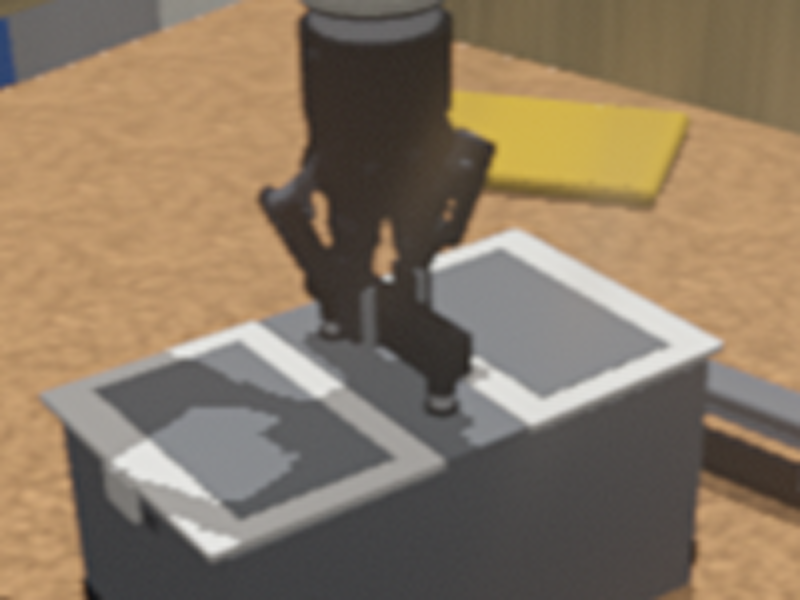

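The hand holds the middle of the bar at 24 mm opening, so the button is in (25 mm expected). Now I'll draw the handle up.

Call:
move_arm(
  series="0 0 0 0 0 -0.03 -1;0 0 0 0 0 -0.08 -1;0 0 0 0 0 -0.15 -1;0 0 0 0 0 -0.22 -1;0 0 0 0 0 -0.3 -1;0 0 0 0 0 -0.38 -1;0 0 0 0 0 -0.44 -1;0 0 0 0 0 -0.5 -1",
)

```text
time: 16.6
tool_pos: [0.5747, 0.0577, 0.2458]
tcp_rot: [1.93, -2.479, 0.001]
wrist_force: [4.8, -1.5, -7.1]
width: 0.282
```

```bash
python3 -c "
from h import *
rel(W((0,0.0005,.293)));print(bot.read_state()['width']*85);snap('g')
im=load('g','scene')['pixels'][:,:,::-1]
cv2.imwrite('pics/g_sc.png',cv2.resize(im[100:250,180:380],None,fx=4,fy=4,interpolation=cv2.INTER_CUBIC))
"
```

```text
t 16.6 pos [0.5747 0.0577 0.2458] w 0.282 F [ 4.8 -1.5 -7.1] q6 [0.06 1.88]
shift units [ 0.004  0.005 -0.472] turn units [-0.0002 -0.0001 -0.0004]
24.010033990038327
```

View pics/g_sc.png

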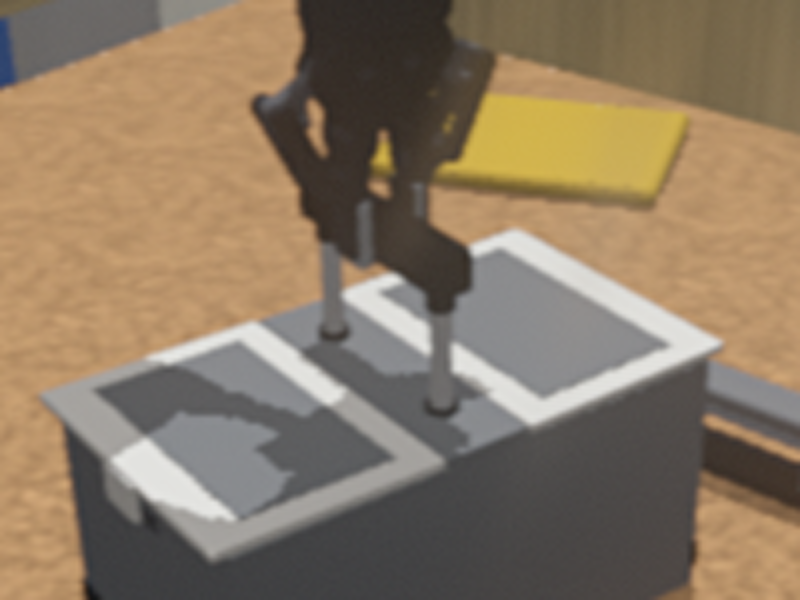

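The handle rises with the hand. The tubes are out about 50 mm, ending at (333,330) and (440,405) in the crop. I'll continue to the second stop.

Call:
move_arm(
  series="0 0 0 0 0 -0.05 -1;0 0 0 0 0 -0.12 -1;0 0 0 0 0 -0.2 -1;0 0 0 0 0 -0.28 -1;0 0 0 0 0 -0.36 -1;0 0 0 0 0 -0.43 -1;0 0 0 0 0 -0.48 -1;0 0 0 0 0 -0.5 -1",
)

```text
time: 17.5
tool_pos: [0.5747, 0.0577, 0.2961]
tcp_rot: [-1.93, 2.478, -0.001]
wrist_force: [5.3, -2.5, -5.5]
width: 0.284
```

Call:
move_arm(
  series="0 0 0 0 0 -0.01 -1;0 0 0 0 0 -0.02 -1;0 0 0 0 0 -0.02 -1;0 0 0 0 0 -0.02 -1;0 0 0 0 0 -0.02 -1;0 0 0 0 0 -0.02 -1;0 0 0 0 0 -0.02 -1;0 0 0 0 0 -0.02 -1",
)

```text
time: 18.3
tool_pos: [0.5747, 0.0577, 0.2974]
tcp_rot: [1.93, -2.479, 0.001]
wrist_force: [5.3, -2.1, -7.0]
width: 0.279
```

```bash
python3 -c "
from h import *
rel(W((0,0.0005,.293)));print(bot.read_state()['width']*85);snap('i')
im=load('i','scene')['pixels'][:,:,::-1]
cv2.imwrite('pics/i_sc.png',cv2.resize(im[80:230,180:380],None,fx=4,fy=4,interpolation=cv2.INTER_CUBIC))
c=load('i','scene')
for z in(.277,.267,.29): print(z,proj(c,W((.065,-.012,z))).round(1))
"
```

```text
t 18.3 pos [0.5747 0.0577 0.2974] w 0.279 F [ 5.3 -2.1 -7. ] q6 [0.06 1.88]
shift units [0.004 0.005 0.044] turn units [-0.0002 -0.0002 -0.0004]
23.746980029990045
0.277 [287.5 151.8]
0.267 [287.5 156.6]
0.29 [287.3 145.4]
```

View pics/i_sc.png

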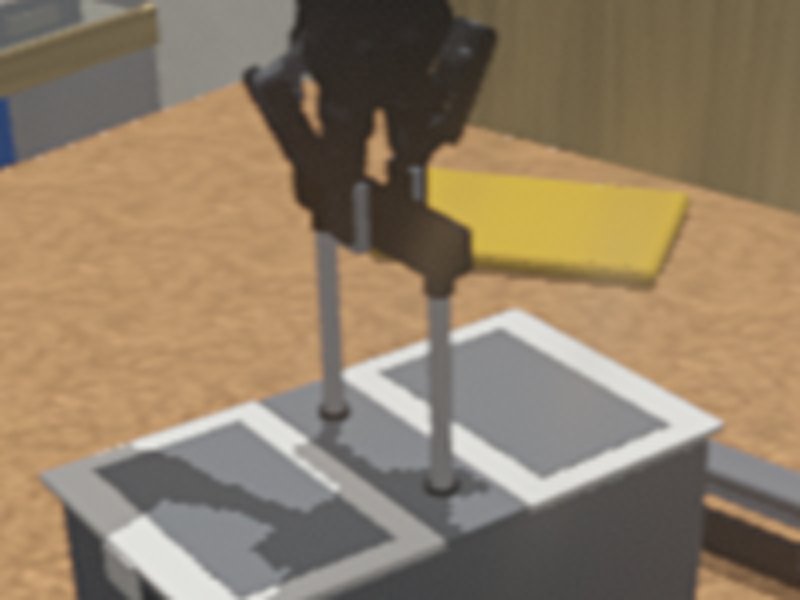

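Rise so far is 100 mm. I'll pull slightly more to confirm the stop by force.

Call:
move_arm(
  series="0 0 0 0 0 -0.01 -1;0 0 0 0 0 -0.02 -1;0 0 0 0 0 -0.03 -1;0 0 0 0 0 -0.03 -1;0 0 0 0 0 -0.03 -1;0 0 0 0 0 -0.03 -1;0 0 0 0 0 -0.03 -1;0 0 0 0 0 -0.03 -1",
)

```text
time: 19.2
tool_pos: [0.5747, 0.0577, 0.2975]
tcp_rot: [1.929, -2.477, -0.001]
wrist_force: [9.7, -2.3, -16.8]
width: 0.281
```

```bash
python3 -c "
from h import *
rel(W((0,0.0005,.293)));print(bot.read_state()['width']*85)"
```

```text
t 19.2 pos [0.5747 0.0577 0.2975] w 0.281 F [  9.7  -2.3 -16.8] q6 [0.06 1.88]
shift units [0.004 0.005 0.045] turn units [ 0.0006 -0.0004 -0.0004]
23.87028393562029
```

The hand is at the hard stop: the force rose without any motion. I'll ease the pull a little, then hand in.

Call:
move_arm(
  series="0 0 0 0 0 0.01 -1;0 0 0 0 0 0.02 -1;0 0 0 0 0 0.02 -1;0 0 0 0 0 0.02 -1;0 0 0 0 0 0.02 -1;0 0 0 0 0 0.02 -1;0 0 0 0 0 0.02 -1;0 0 0 0 0 0.02 -1",
)

```text
time: 20.0
tool_pos: [0.5747, 0.0577, 0.2974]
tcp_rot: [1.93, -2.478, 0.0]
wrist_force: [6.9, -1.9, -10.4]
width: 0.28
```

```bash
python3 -c "
from h import *
rel(W((0,0.0005,.293)));o=snap('j')"
```

```text
t 20.0 pos [0.5747 0.0577 0.2974] w 0.28 F [  6.9  -1.9 -10.4] q6 [0.06 1.88]
shift units [0.004 0.005 0.044] turn units [ 0.0001 -0.0002 -0.0004]
```

View pics/j_scene.png

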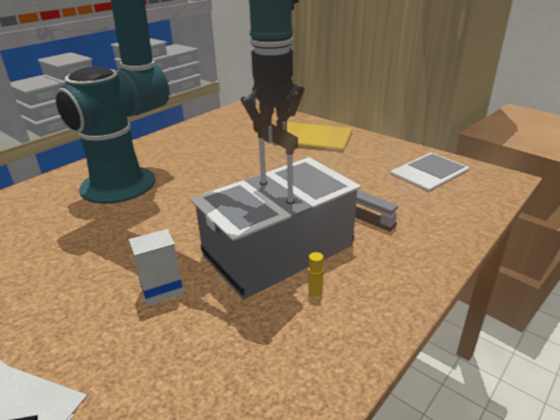

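The handle is fully drawn, with the tubes visible from (263,183) and (291,200) up to the bar at (275,135), and both covers are shut. The carton (157,268), glue stick (316,275) and stapler (377,208) are where they started.

```bash
python3 -c "
from h import *
print(bot.finish_job());rel(W((0,0.0005,.293)))"
```

```text
the job is handed in; nothing more can be done
None
the job is handed in; nothing more can be done
```

I pressed both covers down with closed fingertips until they stayed shut by themselves. Then I pinched the middle of the grip bar at 40 N and drew the handle straight up to its second stop. I handed in at 20 s (limit 48 s) still holding it; no verdict was reported.

- **Handle:** the hand rose 100 mm from where it gripped. Pulling further raised the downward force from 7 to 17 N without moving, so it was at the end stop. I then eased the pull to about 10 N.
- **Button:** I judged it from the finger opening, which read about 24 mm throughout the pull. That is about 1 mm under the 25 mm expected with the button in, and well below the 31 mm with it out.
- **Covers and bystanders:** the last picture shows both covers flat. The stapler, glue stick and carton are where they started.
- **Disagreement:** the two cameras differed by about 3 mm on the bar's position. I used a compromise between them, and the grip worked.

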